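# Turn the protocol flip chart to its next card

## Robot

A 6-joint arm with a two-finger parallel gripper is mounted at the origin on a cart in front of the work surface, level with it; the furniture and walls round the work are solid. World frame = base frame: x ahead of the robot, y to its left, z up, the work surface at z = 0. Lengths are in mm, angles in rad, forces in N, time in s.
With the tool pointing down it reaches from about 275 to 725 mm from the base axis. Payload 5.6 kg.
Tool frame: the origin (TCP) lies at the centre of the arm's flange, where the gripper is bolted on; the fingertips stand 173 mm ahead of it and the grasp point (between the pads) lies 155 mm ahead of it; z points along the fingers, y is the direction in which the jaws open and shut (so a half turn about z gives the same grasp; the last joint's range is limited). The gripper opens to 85 mm and grips with 20 to 120 N. Pads are 22 mm wide; open, the fingers measure 114 mm over their backs; the gripper's body (76 mm by 85 mm) begins 54 mm behind the grasp point. The pads swing forward as they close: fully open they stand 13 mm farther back than shut.
Start: joints at [1.522, 0.255, 0.108, 0, -1.424, -0.285], TCP at [180.172, 519.646, 404.683] pointing down, gripper open.
Joint ranges: [-2.95, 2.95], [-1.21, 1.97], [-1.09, 1.5], [-2.87, 1.71], [-2.94, -0.07], [-3.05, 3.05]. Speed limits (rad/s): [2.57, 2.57, 3.14, 3.14, 3.14, 3.14].

## Interface

Orientations are given as a unit quaternion [x, y, z, w].
In Python, from cell import r gives the robot as it stands. The module is installed in compiled form; this text tells all that it offers.
- The arm moves only by the tool send_rows, never from a script. Its arguments are lists of equal length, an entry for each row: "translation": the shift along the world's x, y, z in m, a list of three; "dr": the turn, a rotation vector about the world's x, y, z in rad, a list of three; "fingers": the closure in counts, from 0 (fully open) to 255 (shut). A call has 1 to 20 rows; each row is the pose to reach, as a shift and turn from the pose commanded when the call began; what a row does not reach only later rows make up. A row lasts 1/8 s, in which the tool goes at most 62.5 mm and 10.7 degrees, less where a joint would pass 70% of its speed; a pose out of reach is approached as far as the arm can. A call with a gripper value outside its range is refused whole. The fingers move at their own pace and stop on an object; "force" is the grip in N (left out, the last holds). Time passes only in rows, so rows that repeat a pose let the fingers close. It gives the time, the measured TCP pose, the force and the opening at its end, in the units of the state.
- r.read_state(): the state, without advancing time (a new reading comes with each control period).
- r.grab_frame(name): name is "scene" or "top"; returns the picture (420x560x3 uint8, red, green, blue); there is no depth.
- r.calibration(name): a dict with "fx", "fy", "cx", "cy" (pixels), "k1" (the pictures are not rectified: a ray, as slopes to the right and down, at radius r is drawn at 1 + k1 r^2 times it, then the intrinsics apply), "cam_to_world" (4x4, takes a point from camera to world coordinates). Camera axes: x right, y down, z forward; pixel columns grow to the right and rows downward; lengths in mm; the calibration is good to about 2 mm. A picture is of the moment at which its call begins. calibration takes no time and is no camera call.
- r.close_job(): hands the job in, once; it reports no verdict.
The state is a dict: "time_s": time; "joints": joint angles; "joint_velocities": joint speeds; "effort": joint torques, N m; "eef_pos": TCP position; "eef_rot": TCP orientation; "ft_force": force on the tool from outside, world axes, zero at the start; "ft_torque": the same for the moment, N m; "width": opening from 0.0 (shut) to 1.0 (fully open).
Only numpy, scipy, OpenCV 4.12 (cv2) and the standard library are available. Lean on these libraries where they do the work, as an engineer would, in place of code of your own. Each camera call takes 0.05 s, during which the arm holds its last target.

## Task

Turn the protocol flip chart on the cart to its next card, using only your fingertips or the outside of the fingers and gripping nothing: swing the keeper fully aside by its knob, turn just the topmost near card over the ring spine by its tab until it lies flat on the far stack, then push the keeper back in over the newly shown card so that the chart stays open there. Be gentle, leave the next card lying flat and the chart where it is without lifting it, and do not disturb the bottles, pots and boxes around.

Things in the scene. Friction and masses are not known exactly. Their poses are not given: they have to be found in the camera images.
- chart: Top-bound protocol flip chart lying open: loose grey steel base plate on feet, top at 6 mm, 1.6 kg, with two stacks of white rigid cards and a ring spine between them. Origin: underside of the base below the middle of the spine; x points away from the robot across the spine, y left along it, z up. The base spans x -121 to +103 mm, y +-83 mm. Near stack (x < 0): cards still to be turned.
- spine (a point): Middle of the row of steel rings between the stacks, on the axis about which the upper card turns (along chart y, at chart x = 0, 35 mm above the cart). Rings rise 11 mm above it. Cards are 150 mm wide (chart y +-75 mm), 3 mm thick, from 4 to 95 mm out from the spine. The far stack (x > 0, top at 32 mm) holds the cards already turned. Below its two top cards the near stack is one solid block.
- upper_tab (a point): Middle of the index tab of the topmost near card, at half its thickness. The tab stands out 20 mm beyond the card's near edge, 36 mm wide, 3 mm thick, in the middle of that edge (chart x = -105, y = -4 mm). Below it is 27 mm of free air down to the base plate; behind it, toward the spine, is the face of the near stack (chart x = -95 mm).
- upper_card (a joint): Angle of the topmost near card about the spine. 0: flat on the near stack (start); it grows as the near edge is raised and goes over; 1.57: upright; 3.14 (stop): flat on the far stack. 70 g, light friction: once well past upright (about 1.9 rad) it falls over to the far side by itself.
- lower_card (a joint): Angle of the next card below, same kind, axis 3.2 mm lower; 0: flat on the near stack. Its own tab, of the same size, is on the right of the near edge (chart y = -50 mm).
- keeper (a joint): Keeper: flat steel swivel arm, 11 mm wide, 46 mm long, on a post at the base's near left. 0 (stop): points along chart +x, 2 mm above the upper card's near margin, and keeps it from rising. Grows as it swings left, anticlockwise from above; 1.57: points along chart +y; 1.75: other stop. Clear of the cards from about 1.4. Stays where left; about 0.5 N at the knob moves it. Starts at 0 to 0.3.
- keeper_pivot (a point): Vertical axis of the keeper's post, at the height of the arm's underside (38 mm): chart x = -110, y = +50 mm, 15 mm in front of the cards' near edge. The post's nut ends 48 mm above the cart.
- keeper_knob (a point): Middle of the black knob standing on the keeper's arm, 37 mm from its axis: 11 mm across, from 42 to 61 mm above the cart (this point at 52 mm). The upper card's top lies at 37 mm, the lower card's top at 33 mm.
- oil_bottle: small brown bottle with black cap, 28 mm across, 57 mm tall, beside the chart's right edge; bystander, origin at the centre of its underside
- pot_white: white specimen pot with white screw lid, 50 mm across, 55 mm tall, beside the chart's left edge; bystander, origin at the centre of its underside
- cover_box: small flat box with clear lid, 34 x 34 x 17 mm, beside the chart's left edge near the robot; bystander, origin at the centre of its underside
- pump_bottle: white pump bottle, 77 x 63 mm, 192 mm tall, at the back; bystander, origin at the centre of its underside
- reagent_bottle: white bottle with red cap, 44 mm across, 90 mm tall, at the back; bystander, origin at the centre of its underside

How it is judged:
By the outcome, as a careful person would: the job done as asked, in the order asked, and still so for the second after the job is handed in, with the robot touching nothing.
It also fails if it takes over 48 s, if anything falls off the work surface, if the arm or the gripper's body presses on something with over 40 N, if the wrist force passes 120 N, or if a joint passes its speed limit or range.

## Working session

There is one attempt and no reset: what is moved stays moved. The work goes in short steps, Python scripts to look and compute and a tool call to move; the robot and the scene stay as the last step left them, time stands still between calls to the robot, and variables do not carry over. Pictures are saved under pics/ and viewed, and the job is handed in when it is done.

Besides the shell and the picture viewer there is one more tool, called after "Call:" as name(argument=value, ...), one argument or row to a line, values as JSON. send_rows: Moves the arm, as the interface text tells. Its arguments: {"type":"object","properties":{"translation":{"type":"array"},"dr":{"type":"array"},"fingers":{"type":"array"},"force":{"type":"number"}},"required":["translation","dr","fingers"]}

```bash
mkdir -p pics; python3 - <<'E'
from cell import r
import cv2
s=r.read_state(); print(s)
for n in("scene","top"):
    im=r.grab_frame(n); cv2.imwrite(f"pics/{n}0.png",im[:,:,::-1]); print(r.calibration(n))
E
```

```text
{'time_s': 0.0, 'joints': array([ 1.52164092e+00,  2.55742149e-01,  1.07005722e-01, -4.58504261e-04,
       -1.42388066e+00, -2.84609128e-01]), 'joint_velocities': array([ 4.69332679e-04,  4.14473958e-04,  1.94683955e-04, -1.04877607e-03,
        2.08743506e-03,  6.78918085e-05]), 'effort': array([ 2.21920723e-04, -3.86625445e+01,  2.37942052e+01,  5.36508992e+00,
       -6.11741329e-03,  7.31024073e-06]), 'eef_pos': array([180.05877458, 519.51905708, 403.80098049]), 'eef_rot': array([ 9.86101398e-01, -1.66141967e-01, -1.18253490e-04,  9.30711797e-04]), 'ft_force': array([-0.14946884, -0.44418587, -0.58667742]), 'ft_torque': array([-0.03586726,  0.00718758,  0.00976162]), 'width': 0.99870925190774}
{'fx': 468.3753621215892, 'fy': 468.3753621215892, 'cx': 279.7888704221769, 'cy': 212.75119534403177, 'k1': 0.006141786421930584, 'cam_to_world': array([[ 5.11132344e-01, -4.67925717e-01,  7.20964112e-01,
        -4.06614984e+01],
       [-8.59491971e-01, -2.82321486e-01,  4.26108120e-01,
        -1.38988508e+02],
       [ 4.15671226e-03, -8.37460508e-01, -5.46482040e-01,
         5.08952650e+02],
       [ 0.00000000e+00,  0.00000000e+00,  0.00000000e+00,
         1.00000000e+00]])}
{'fx': 546.6543144688768, 'fy': 546.6543144688768, 'cx': 284.68008904274143, 'cy': 210.56018069401986, 'k1': -0.14699860884113636, 'cam_to_world': array([[-1.06405747e-02, -9.81221615e-01,  1.92590032e-01,
         4.14806873e+02],
       [-9.99901535e-01,  8.67877628e-03, -1.10271756e-02,
         2.22337418e+02],
       [ 9.14865721e-03, -1.92688404e-01, -9.81217346e-01,
         9.76991580e+02],
       [ 0.00000000e+00,  0.00000000e+00,  0.00000000e+00,
         1.00000000e+00]])}
```

View pics/scene0.png

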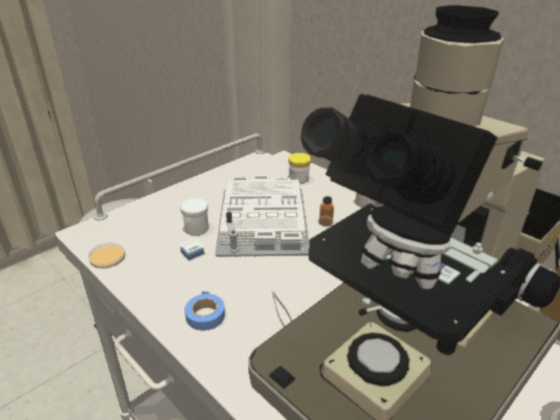

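View pics/top0.png

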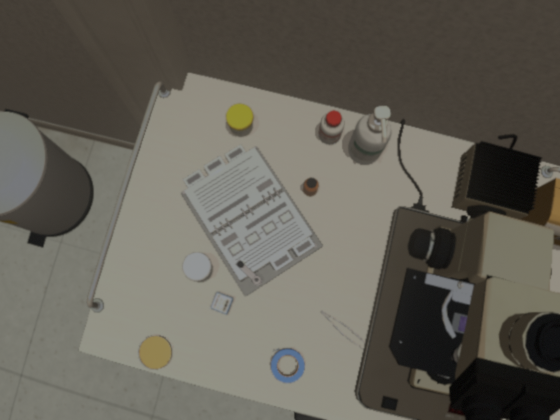

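```bash
cat > h.py <<'E'
import numpy as np, cv2
from cell import r
def proj(n,P):
    c=r.calibration(n); T=np.linalg.inv(c["cam_to_world"]); P=np.atleast_2d(P).astype(float)
    q=P@T[:3,:3].T+T[:3,3]; s=q[:,:2]/q[:,2:]; s=s*(1+c["k1"]*(s**2).sum(1,keepdims=True))
    return s*[c["fx"],c["fy"]]+[c["cx"],c["cy"]]
def ray(n,uv):
    c=r.calibration(n); d=(np.atleast_2d(uv)-[c["cx"],c["cy"]])/[c["fx"],c["fy"]]; s=d.copy()
    for _ in range(20): s=d/(1+c["k1"]*(s**2).sum(1,keepdims=True))
    v=np.c_[s,np.ones(len(s))]@c["cam_to_world"][:3,:3].T
    return c["cam_to_world"][:3,3],v
def onz(n,uv,z):
    o,v=ray(n,uv); return o+v*((z-o[2])/v[:,2])[:,None]
def tri(uv1,uv2):
    o1,v1=ray("scene",uv1);o2,v2=ray("top",uv2);v1=v1[0]/np.linalg.norm(v1);v2=v2[0]/np.linalg.norm(v2)
    t=np.linalg.lstsq(np.c_[v1,-v2],o2-o1,rcond=None)[0]
    a=o1+t[0]*v1;b=o2+t[1]*v2; return (a+b)/2,np.linalg.norm(a-b)
def crop(n,name,u0,v0,u1,v1,k):
    im=r.grab_frame(n)[v0:v1,u0:u1,::-1]; cv2.imwrite(f"pics/{name}.png",cv2.resize(im,None,fx=k,fy=k,interpolation=cv2.INTER_CUBIC))
E
python3 - <<'E'
import cv2
from h import *
for n,(u0,v0,u1,v1),k in(("scene",(170,165,350,270),4.4),("top",(170,135,330,300),3.6)):
    im=cv2.imread(f"pics/{n}0.png")[v0:v1,u0:u1]
    cv2.imwrite(f"pics/{n}0c.png",cv2.resize(im,None,fx=k,fy=k,interpolation=cv2.INTER_CUBIC))
print(proj("top",[[180,520,404],[0,0,0],[180,520,230]]),proj("scene",[[180,520,404],[0,0,0]]))
E
```

```text
[[  2.10576013 533.59811103]
 [409.56912245 550.80361888]
 [ 61.15841429 489.56003323]] [[-150.51590931   21.87555164]
 [ 150.18506677  685.89785075]]
```

View pics/scene0c.png

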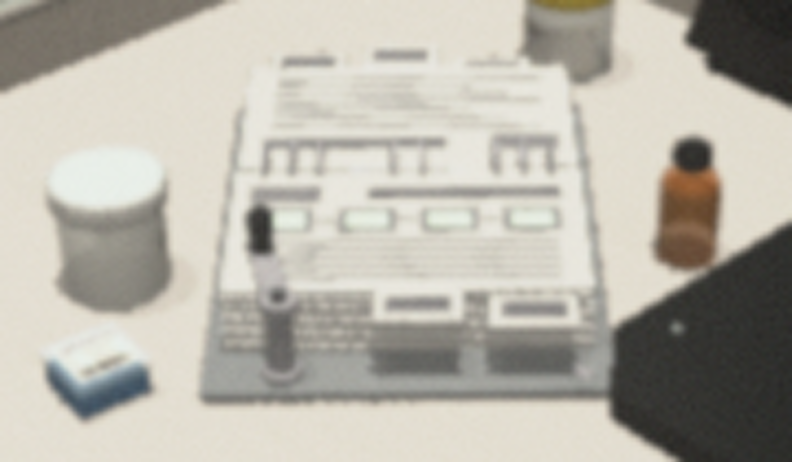

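View pics/top0c.png

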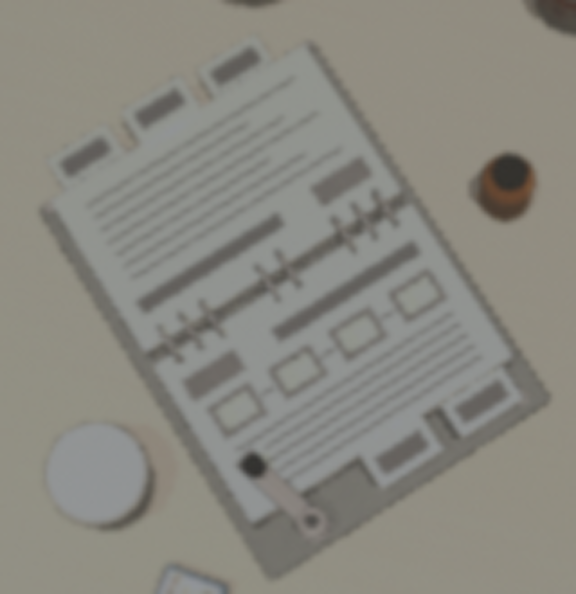

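```bash
python3 - <<'E'
from h import *
from scipy.optimize import least_squares
# chart pts -> top px
pts=[(-121,83,6,275,578),(-121,-83,6,550,400),(103,83,6,43,210),(103,-83,6,312,43),(-110,50,48,313,520),(-105,-4,37,403,453),(-105,-50,34,482,401),(-95,75,37,254,524),(-95,-75,37,512,359)]
A=np.array(pts,float); ut=A[:,3:]/3.6+[170,135]-0.4
sc=np.array([(-121,83,6,202,400),(-121,-83,6,608,398),(-110,50,48,278,294),(-105,-4,37,416,304),(-105,-50,34,533,309),(-95,-75,37,598,292)],float); us=sc[:,3:]/4.4+[170,165]-0.4
def w(p,L): 
    c,s=np.cos(p[2]),np.sin(p[2]); return np.c_[p[0]+c*L[:,0]-s*L[:,1],p[1]+s*L[:,0]+c*L[:,1],L[:,2]]
for nm,f in (("top",lambda p:(proj("top",w(p,A[:,:3]))-ut).ravel()),("scene",lambda p:(proj("scene",w(p,sc[:,:3]))-us).ravel()),("both",lambda p:np.r_[(proj("top",w(p,A[:,:3]))-ut).ravel(),(proj("scene",w(p,sc[:,:3]))-us).ravel()])):
    q=least_squares(f,[450,250,0.5]); print(nm,q.x,np.round(q.fun,1))
p=q.x
k=tri([262/4.4+170,226/4.4+165],[253/3.6+170,463/3.6+135]);print("knob",k)
kz=onz("top",[[253/3.6+170,463/3.6+135]],61)[0]
def loc(P):
    d=P[:2]-p[:2]; c,s=np.cos(p[2]),np.sin(p[2]); return np.array([c*d[0]+s*d[1],-s*d[0]+c*d[1]])
l=loc(kz)-[-110,50];print(l,np.arctan2(l[1],l[0]),np.hypot(*l))
print("lowertab",w(p,np.array([[-105,-4,35.5],[-110,50,38],[0,0,35]])))
for nm,uv,z in(("oil",(510/3.6+170,172/3.6+135),57),("pot",(98/3.6+170,470/3.6+135),55),("red",(333,118),90),("pump",(375,128),150),("box",(222,303),17),("scope left base",(358,405),20),("scope stage",(385,300),120)):
    q=onz("top",[uv],z)[0]; print(nm,np.round(q),np.round(loc(q)))
E
```

```text
top [5.98301098e+02 2.77456116e+02 5.64436367e-01] [-0.9  1.3  1.1  0.1 -1.6 -0.5  0.2 -1.4 -0.   0.4  0.1  0.   0.4  0.3
 -0.4  0.3  1.  -0.8]
scene [5.96603477e+02 2.75619640e+02 5.53779332e-01] [-1.6 -0.7  2.2 -1.  -0.5 -0.3  0.1  0.8  0.2  0.9 -0.4 -0.1]
both [5.97844843e+02 2.77226079e+02 5.62604218e-01] [-0.9  1.6  1.2  0.5 -1.5 -0.4  0.5 -1.2 -0.   0.7  0.2  0.3  0.5  0.7
 -0.4  0.5  1.1 -0.4 -1.3 -1.1  2.3 -1.9 -0.3 -0.8  0.2  0.1  0.2  0.1
 -0.5 -1. ]
knob (array([505.8164516 , 287.6154092 ,  52.13605509]), np.float64(1.39912199123615))
[36.55511657  8.50037415] 0.2284754686396327 37.53042643307225
lowertab [[511.16216997 217.83656595  35.5       ]
 [478.1297205  260.84653319  38.        ]
 [597.8448427  277.2260789   35.        ]]
oil [644. 165.  57.] [ -21. -120.]
pot [502. 361.  55.] [-36. 122.]
red [751. 127.  90.] [  49. -208.]
pump [711.  67. 150.] [ -17. -238.]
box [440. 322.  17.] [-109.  122.]
scope left base [264.  90.  20.] [-382.   20.]
scope stage [439.  57. 120.] [-252. -101.]
```

Call:
send_rows(
  translation=[
    [0.034,-0.025,-0.01],
    [0.069,-0.05,-0.02],
    [0.103,-0.076,-0.03],
    [0.138,-0.101,-0.04],
    [0.172,-0.126,-0.05],
    [0.206,-0.151,-0.06],
    [0.241,-0.176,-0.07],
    [0.275,-0.202,-0.08],
    [0.31,-0.227,-0.09],
    [0.344,-0.252,-0.105],
    [0.344,-0.252,-0.105],
  ],
  dr=[
    [0,0,-0.044],
    [0,0,-0.088],
    [0,0,-0.132],
    [0,0,-0.176],
    [0,0,-0.22],
    [0,0,-0.264],
    [0,0,-0.308],
    [0,0,-0.352],
    [0,0,-0.396],
    [0,0,-0.444],
    [0,0,-0.444],
  ],
  fingers=[255,255,255,255,255,255,255,255,255,255,255],
  force=20,
)

```text
time_s: 1.48
eef_pos: [525.4, 265.6, 297.3]
eef_rot: [0.925, -0.381, -0.001, 0.002]
ft_force: [0.2, 0.6, 0.5]
width: -0.002
```

```bash
cat > st.py <<'E'
from h import *
from scipy.spatial.transform import Rotation as Ro
s=r.read_state(); R=Ro.from_quat(s["eef_rot"]).as_matrix()
print(round(s["time_s"],2),np.round(s["eef_pos"],1),"tip",np.round(s["eef_pos"]+R[:,2]*173,1),"x",np.round(R[:,0],3),"yawx",round(float(np.arctan2(R[1,0],R[0,0])),3),"z",np.round(R[:,2],3),"f",np.round(s["ft_force"],1),"w",round(s["width"],2),"j",np.round(s["joints"],2))
E
python3 st.py; python3 - <<'E'
from h import *
crop("scene","s1",150,100,380,280,3.4); crop("top","t1",170,120,340,320,3)
E
```

```text
1.48 [525.4 265.6 297.3] tip [524.8 265.2 124.3] x [ 0.71  -0.705 -0.001] yawx -0.782 z [-0.003 -0.003 -1.   ] f [0.2 0.6 0.5] w -0.0 j [ 0.73  0.38  0.01 -0.   -1.21  0.06]
```

View pics/s1.png

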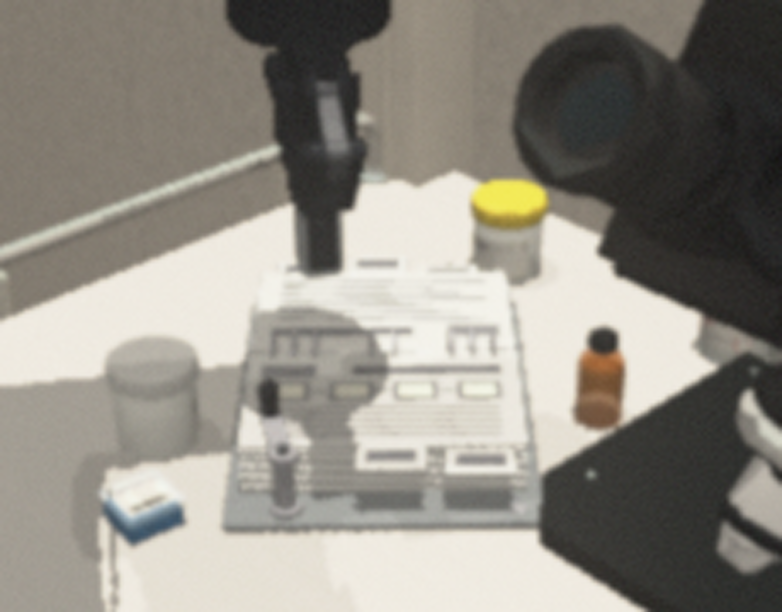

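View pics/t1.png

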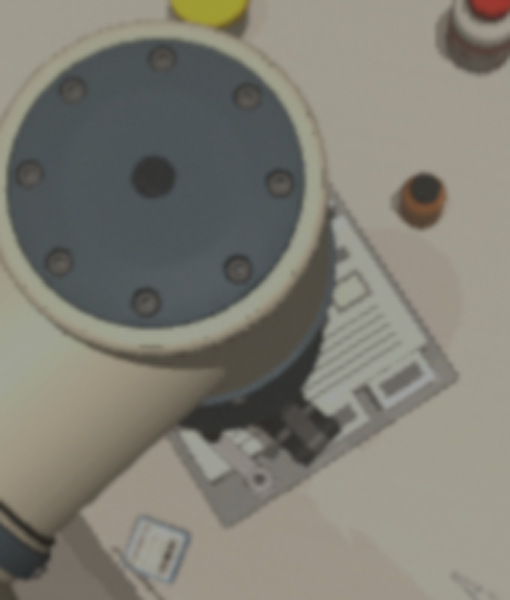

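```bash
python3 - <<'E'
from h import *
print(proj("scene",[[525,265,124],[525,265,134]]), (320/3.4+150,270/3.4+100),(298/3.4+150,344/3.4+150))
E
```

```text
[[244.40824294 179.34864322]
 [244.18631367 174.11772049]] (244.11764705882354, 179.41176470588235) (237.64705882352942, 251.1764705882353)
```

Call:
send_rows(
  translation=[
    [0,0,-0.02],
    [0,0,-0.04],
    [0,0,-0.055],
    [0,0,-0.065],
    [0,0,-0.075],
    [0,0,-0.075],
  ],
  dr=[
    [0,0,0],
    [0,0,0],
    [0,0,0],
    [0,0,0],
    [0,0,0],
    [0,0,0],
  ],
  fingers=[255,255,255,255,255,255],
)

```text
time_s: 2.33
eef_pos: [524.0, 267.6, 224.1]
eef_rot: [0.925, -0.379, -0.0, 0.0]
ft_force: [-0.3, -2.0, 0.3]
width: -0.001
```

```bash
python3 st.py; python3 - <<'E'
from h import *
crop("scene","s2",150,120,380,280,3.4)
E
```

```text
2.33 [524.  267.6 224.1] tip [523.8 267.5  51.1] x [ 0.713 -0.702 -0.   ] yawx -0.778 z [-0.001 -0.001 -1.   ] f [-0.3 -2.   0.3] w -0.0 j [ 0.74  0.44 -0.09 -0.   -1.03  0.06]
```

View pics/s2.png

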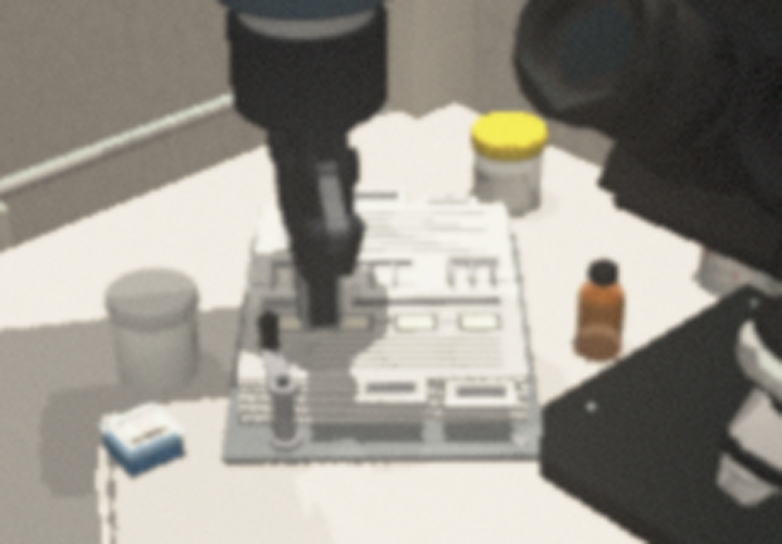

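```bash
python3 - <<'E'
import numpy as np
for D in np.r_[0,np.linspace(0.1,1.5,15)]:
    a=.3396+D; print([round((478.1+41.1*np.cos(a)-524.2)/1000,4),round((260.8+41.1*np.sin(a)-267.6)/1000,4),-0.001],round(D,2))
E
```

```text
[np.float64(-0.0073), np.float64(0.0069), -0.001] 0.0
[np.float64(-0.0089), np.float64(0.0107), -0.001] 0.1
[np.float64(-0.0108), np.float64(0.0143), -0.001] 0.2
[np.float64(-0.0131), np.float64(0.0177), -0.001] 0.3
[np.float64(-0.0157), np.float64(0.0209), -0.001] 0.4
[np.float64(-0.0187), np.float64(0.0238), -0.001] 0.5
[np.float64(-0.0218), np.float64(0.0264), -0.001] 0.6
[np.float64(-0.0253), np.float64(0.0286), -0.001] 0.7
[np.float64(-0.0289), np.float64(0.0305), -0.001] 0.8
[np.float64(-0.0327), np.float64(0.0321), -0.001] 0.9
[np.float64(-0.0367), np.float64(0.0332), -0.001] 1.0
[np.float64(-0.0407), np.float64(0.0339), -0.001] 1.1
[np.float64(-0.0448), np.float64(0.0343), -0.001] 1.2
[np.float64(-0.0489), np.float64(0.0342), -0.001] 1.3
[np.float64(-0.053), np.float64(0.0337), -0.001] 1.4
[np.float64(-0.057), np.float64(0.0328), -0.001] 1.5
```

Call:
send_rows(
  translation=[
    [-0.004,0.003,-0.001],
    [-0.0073,0.0069,-0.001],
    [-0.0089,0.0107,-0.001],
    [-0.0108,0.0143,-0.001],
    [-0.0131,0.0177,-0.001],
    [-0.0157,0.0209,-0.001],
    [-0.0187,0.0238,-0.001],
    [-0.0218,0.0264,-0.001],
    [-0.0253,0.0286,-0.001],
    [-0.0289,0.0305,-0.001],
    [-0.0327,0.0321,-0.001],
    [-0.0367,0.0332,-0.001],
    [-0.0407,0.0339,-0.001],
    [-0.0448,0.0343,-0.001],
    [-0.0489,0.0342,-0.001],
    [-0.053,0.0337,-0.001],
    [-0.056,0.033,-0.001],
    [-0.056,0.033,-0.001],
  ],
  dr=[
    [0,0,0],
    [0,0,0],
    [0,0,0.1],
    [0,0,0.2],
    [0,0,0.3],
    [0,0,0.4],
    [0,0,0.5],
    [0,0,0.6],
    [0,0,0.7],
    [0,0,0.8],
    [0,0,0.9],
    [0,0,1.0],
    [0,0,1.1],
    [0,0,1.2],
    [0,0,1.3],
    [0,0,1.4],
    [0,0,1.475],
    [0,0,1.475],
  ],
  fingers=[255,255,255,255,255,255,255,255,255,255,255,255,255,255,255,255,255,255],
)

```text
time_s: 4.62
eef_pos: [468.0, 300.9, 224.1]
eef_rot: [0.94, 0.341, 0.0, -0.0]
ft_force: [-0.1, 0.1, -0.0]
width: 0.0
```

```bash
python3 st.py; python3 - <<'E'
from h import *
crop("scene","s3",150,120,380,280,3.4)
E
```

```text
4.62 [468.  300.9 224.1] tip [468.1 301.   51.1] x [0.767 0.642 0.001] yawx 0.697 z [ 0.001  0.001 -1.   ] f [-0.1  0.1 -0. ] w 0.0 j [ 0.85  0.39 -0.18  0.   -1.    1.42]
```

View pics/s3.png

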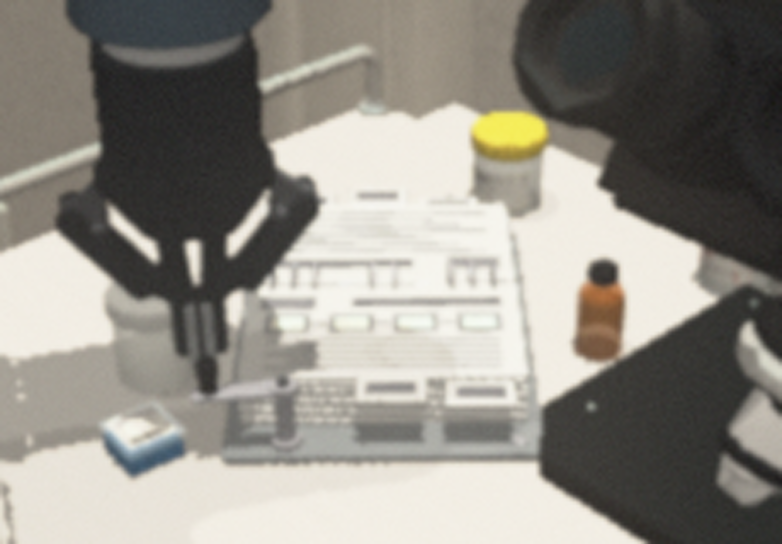

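```bash
python3 - <<'E'
import cv2
for n,(u0,v0,u1,v1),k in(("scene",(250,190,470,400),2.7),("top",(330,190,540,420),2.6)):
    im=cv2.imread(f"pics/{n}0.png")[v0:v1,u0:u1]
    cv2.imwrite(f"pics/{n}0d.png",cv2.convertScaleAbs(cv2.resize(im,None,fx=k,fy=k,interpolation=cv2.INTER_CUBIC),alpha=1.6,beta=20))
E
```

```text
(no output)
```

View pics/scene0d.png

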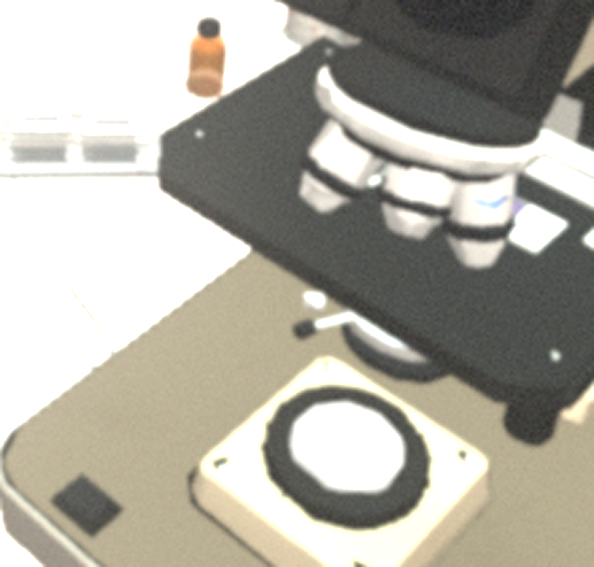

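View pics/top0d.png

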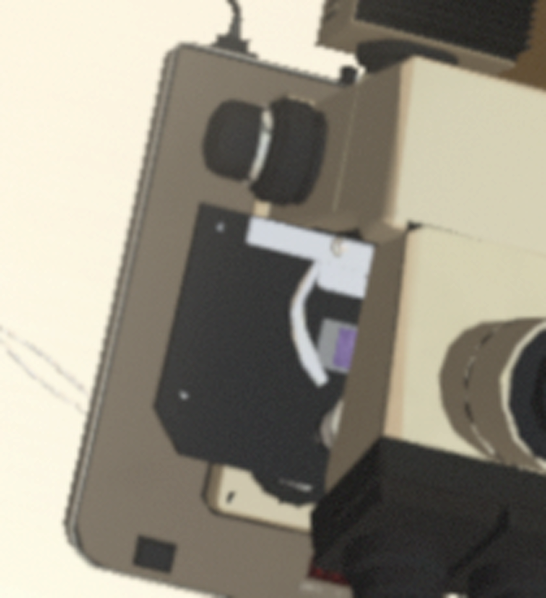

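```bash
python3 - <<'E'
from h import *
print(tri([198/2.7+250,133/2.7+190],[183/2.6+330,395/2.6+190]))
z=tri([198/2.7+250,133/2.7+190],[183/2.6+330,395/2.6+190])[0][2]
print(onz("top",[[157/2.6+330,405/2.6+190],[198/2.6+330,205/2.6+190]],z))
print(tri([555/2.7+250,355/2.7+190],[190/2.6+330,450/2.6+190]))
print(onz("top",[[70/2.6+330,540/2.6+190],[165/2.6+330,50/2.6+190]],45))
print(proj("top",[[372,137,137],[372,137,250],[0,0,300]]))
E
```

```text
(array([376.53079826,  47.07180746, 175.05728342]), np.float64(0.7211228271798464))
[[371.21318737  62.2896272  175.05728342]
 [482.675612    34.40620555 175.05728342]]
(array([356.44880869, -45.81941614, 113.39423974]), np.float64(153.4983931984186))
[[279.70875113  95.15736507  45.        ]
 [598.42278866  21.25827815  45.        ]]
[[336.39707798 345.0639485 ]
 [345.2427515  349.34780124]
 [460.69995166 637.99666023]]
```

```bash
python3 - <<'E'
import numpy as np
from scipy.optimize import least_squares
D=[((180.06,519.52,403.8),(1.52164,.25574,.10701,-1.42388)),((525.4,265.6,297.3),(.73,.38,.01,-1.21)),((524,267.6,224.1),(.74,.44,-.09,-1.03)),((468,300.9,224.1),(.85,.39,-.18,-1.0))]
def f(p):
    r0,L2,L3,ph,z0,off=p;o=[]
    for (x,y,z),(j1,j2,j3,j5) in D:
        rr=r0+L2*np.sin(j2)+L3*np.cos(j2-j3+ph); 
        c,s=np.cos(j1),np.sin(j1)
        o+=[x*c+y*s-rr, -x*s+y*c+off, z-(z0+L2*np.cos(j2)-L3*np.sin(j2-j3+ph))]
        
    return o
for ph in(-.3,0,.3):
    q=least_squares(f,[0,390,426,ph,300,155]);print(np.round(q.x,3),np.round(q.fun,1))
E
```

```text
[-1.16460e+01  5.51566e+02  4.06274e+02  2.60000e-02 -5.91480e+01
  1.53873e+02] [-0.3 -0.4 -0.2  0.8  1.4  0.8 -1.1 -1.8 -1.5  0.5  0.9  1. ]
[-1.16460e+01  5.51566e+02  4.06274e+02  2.60000e-02 -5.91480e+01
  1.53873e+02] [-0.3 -0.4 -0.2  0.8  1.4  0.8 -1.1 -1.8 -1.5  0.5  0.9  1. ]
[-1.16460e+01  5.51566e+02  4.06274e+02  2.60000e-02 -5.91480e+01
  1.53873e+02] [-0.3 -0.4 -0.2  0.8  1.4  0.8 -1.1 -1.8 -1.5  0.5  0.9  1. ]
```

Call:
send_rows(
  translation=[
    [0.004,0.002,0],
    [0.008,0.004,0.005],
    [0.008,0.004,0.04],
    [0.0,-0.02,0.08],
    [-0.02,-0.06,0.09],
    [-0.04,-0.1,0.09],
    [-0.06,-0.135,0.09],
    [-0.078,-0.163,0.09],
    [-0.078,-0.163,0.09],
  ],
  dr=[
    [0,0,0],
    [0,0,0],
    [0,0,0],
    [0,0,-0.03],
    [0,0,-0.06],
    [0,0,-0.09],
    [0,0,-0.12],
    [0,0,-0.135],
    [0,0,-0.135],
  ],
  fingers=[255,255,255,255,255,255,255,255,255],
)

```text
time_s: 5.8
eef_pos: [389.5, 136.3, 314.4]
eef_rot: [0.961, 0.277, 0.0, -0.0]
ft_force: [1.5, 0.1, 0.1]
width: -0.002
```

```bash
python3 st.py
```

```text
5.8 [389.5 136.3 314.4] tip [389.6 136.4 141.4] x [0.847 0.531 0.001] yawx 0.56 z [ 0.001  0.001 -1.   ] f [1.5 0.1 0.1] w -0.0 j [ 0.72  0.03 -0.39 -0.   -1.14  1.41]
```

Call:
send_rows(
  translation=[
    [-0.005,-0.003,0],
    [-0.01,-0.006,0],
    [-0.015,-0.009,-0.01],
    [-0.02,-0.012,-0.02],
    [-0.02,-0.012,-0.03],
    [-0.02,-0.012,-0.03],
  ],
  dr=[
    [0.08,-0.127,0],
    [0.16,-0.254,0],
    [0.24,-0.38,0],
    [0.32,-0.507,0],
    [0.372,-0.59,0],
    [0.372,-0.59,0],
  ],
  fingers=[255,255,255,255,255,255],
)

```text
time_s: 6.55
eef_pos: [371.2, 123.6, 288.3]
eef_rot: [0.904, 0.262, 0.324, -0.095]
ft_force: [-1.7, 9.7, 1.7]
width: 0.001
```

```bash
python3 st.py; python3 - <<'E'
from h import *
cv2.imwrite("pics/s4.png",r.grab_frame("scene")[:,:,::-1]); cv2.imwrite("pics/t4.png",r.grab_frame("top")[:,:,::-1])
E
```

```text
6.55 [371.2 123.6 288.3] tip [464.  182.8 154.9] x [0.652 0.412 0.636] yawx 0.563 z [ 0.537  0.342 -0.771] f [-1.7  9.7  1.7] w 0.0 j [ 0.64 -0.18 -1.02  0.75 -0.07  0.77]
```

View pics/s4.png

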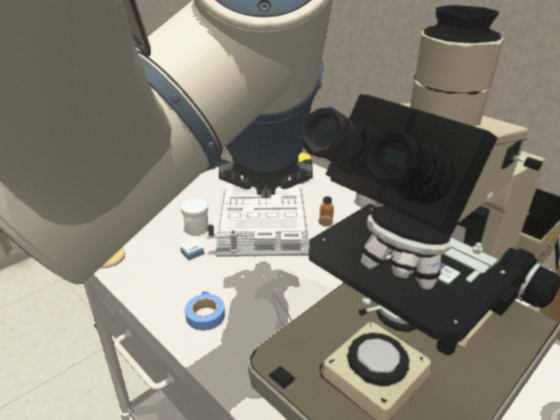

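View pics/t4.png

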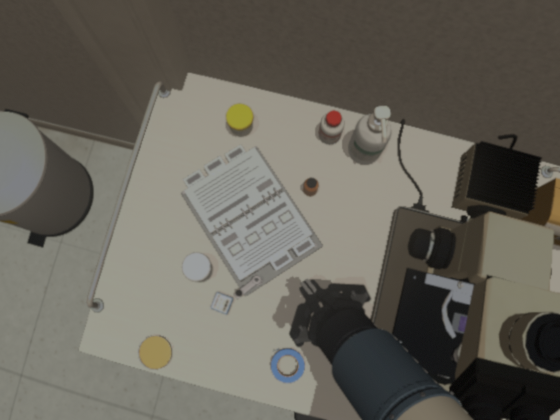

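Call:
send_rows(
  translation=[
    [0.01,0.01,-0.01],
    [0.02,0.02,-0.03],
    [0.031,0.03,-0.062],
    [0.031,0.03,-0.082],
    [0.031,0.03,-0.082],
  ],
  dr=[
    [-0.05,0.08,0],
    [-0.093,0.147,0],
    [-0.093,0.147,0],
    [-0.093,0.147,0],
    [-0.093,0.147,0],
  ],
  fingers=[255,255,255,255,255],
)

```text
time_s: 7.28
eef_pos: [406.4, 151.8, 212.3]
eef_rot: [0.93, 0.27, 0.24, -0.074]
ft_force: [0.4, 0.3, 0.4]
width: 0.006
```

```bash
python3 st.py; python3 - <<'E'
from h import *
crop("scene","s5",150,120,380,280,3.4);crop("top","t5",200,200,400,400,3)
E
```

```text
7.28 [406.4 151.8 212.3] tip [476.5 198.1  61.1] x [0.74  0.466 0.486] yawx 0.562 z [ 0.406  0.268 -0.874] f [0.4 0.3 0.4] w 0.01 j [ 0.67  0.06 -0.95  0.64 -0.07  0.84]
```

View pics/s5.png

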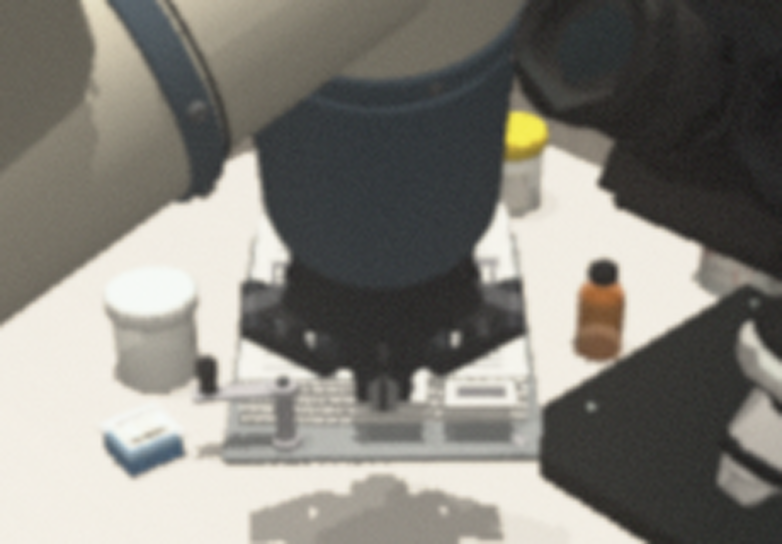

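View pics/t5.png

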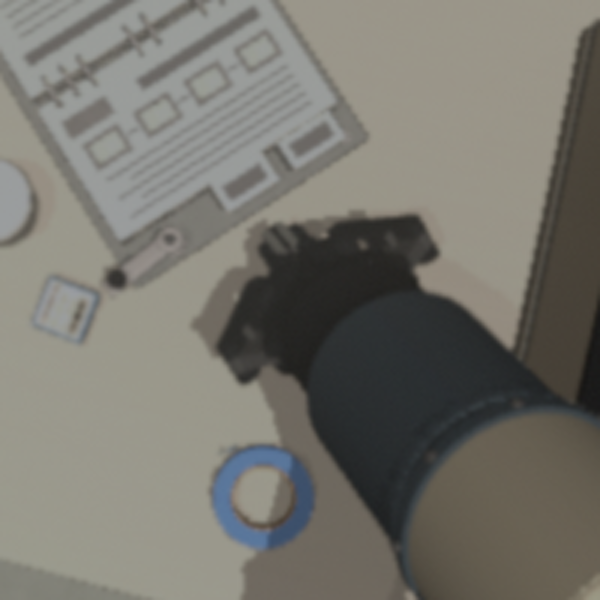

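Call:
send_rows(
  translation=[
    [0.005,0.003,0],
    [0.01,0.007,0],
    [0.021,0.013,0],
    [0.021,0.013,0],
  ],
  dr=[
    [-0.045,0.075,0],
    [-0.093,0.147,0],
    [-0.093,0.147,0],
    [-0.093,0.147,0],
  ],
  fingers=[255,255,255,255],
)

```text
time_s: 7.88
eef_pos: [427.9, 165.6, 214.0]
eef_rot: [0.946, 0.275, 0.161, -0.052]
ft_force: [-0.7, 0.0, 0.6]
width: -0.003
```

```bash
python3 st.py
```

```text
7.88 [427.9 165.6 214. ] tip [475.8 197.8  51. ] x [0.797 0.504 0.334] yawx 0.563 z [ 0.277  0.186 -0.943] f [-0.7  0.   0.6] w -0.0 j [ 0.73  0.14 -0.65  0.11 -0.45  1.32]
```

Call:
send_rows(
  translation=[
    [-0.003,0.002,-0.01],
    [-0.006,0.003,-0.023],
    [-0.006,0.003,-0.035],
    [-0.006,0.003,-0.041],
    [-0.006,0.003,-0.041],
  ],
  dr=[
    [0,0,0],
    [0,0,0],
    [0,0,0],
    [0,0,0],
    [0,0,0],
  ],
  fingers=[255,255,255,255,255],
)

```text
time_s: 8.5
eef_pos: [420.2, 167.0, 171.4]
eef_rot: [0.947, 0.275, 0.158, -0.051]
ft_force: [0.1, -0.3, 0.2]
width: -0.003
```

```bash
cat > loc.py <<'E'
from h import *
from scipy.spatial.transform import Rotation as Ro
s=r.read_state(); R=Ro.from_quat(s["eef_rot"]).as_matrix()
psi=.5626; O=np.array([597.8,277.2,0]); M=np.array([[np.cos(psi),np.sin(psi),0],[-np.sin(psi),np.cos(psi),0],[0,0,1]])
t=s["eef_pos"]+R[:,2]*173
for n,P in(("tip",t),("C",t+11*R[:,0]),("low",t-11*R[:,0])): print(n,np.round(M@(P-O),1))
print("axis",np.round(M@R[:,2],3))
E
python3 st.py; python3 loc.py; python3 - <<'E'
from h import *
crop("scene","s6",150,120,380,280,3.4);crop("top","t6",200,200,400,400,3)
E
```

```text
8.5 [420.2 167.  171.4] tip [467.3 198.7   7.9] x [0.799 0.504 0.328] yawx 0.563 z [ 0.272  0.183 -0.945] f [ 0.1 -0.3  0.2] w -0.0 j [ 0.74  0.2  -0.74  0.17 -0.3   1.24]
tip [-152.3    3.2    7.9]
C [-141.9    3.2   11.5]
low [-162.7    3.2    4.3]
axis [ 0.328  0.01  -0.945]
```

View pics/s6.png

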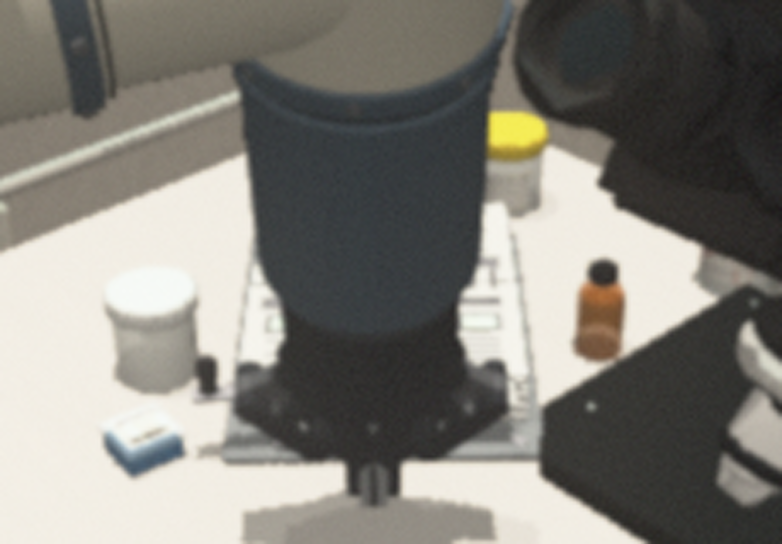

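View pics/t6.png

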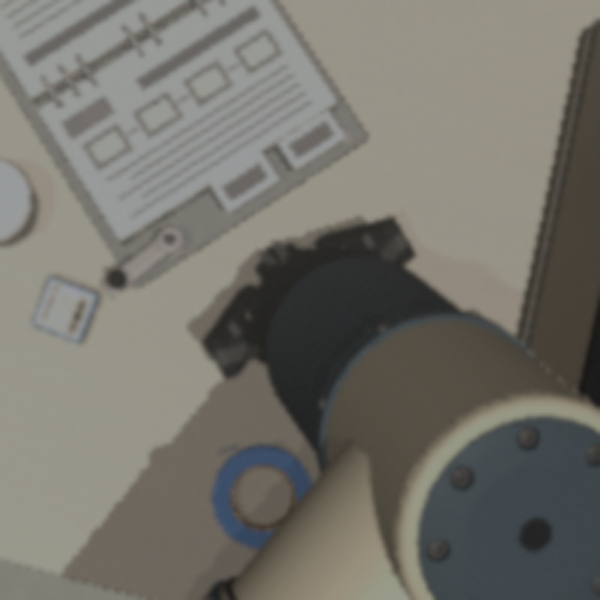

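Call:
send_rows(
  translation=[
    [0.004,0.002,0],
    [0.01,0.0055,0],
    [0.016,0.009,0],
    [0.021,0.0115,0],
    [0.026,0.0142,0],
    [0.029,0.0158,0],
    [0.029,0.0158,0],
  ],
  dr=[
    [0,0,0],
    [0,0,0],
    [0,0,0],
    [0,0,0],
    [0,0,0],
    [0,0,0],
    [0,0,0],
  ],
  fingers=[255,255,255,255,255,255,255],
)

```text
time_s: 9.48
eef_pos: [449.9, 183.5, 172.0]
eef_rot: [0.947, 0.274, 0.159, -0.051]
ft_force: [0.4, -0.2, 0.0]
width: -0.002
```

```bash
python3 st.py; python3 loc.py; python3 - <<'E'
from h import *
crop("top","t7",200,180,360,320,4);crop("scene","s7",200,180,340,280,4)
E
```

```text
9.47 [449.9 183.5 172. ] tip [497.1 215.3   8.6] x [0.799 0.504 0.329] yawx 0.562 z [ 0.273  0.184 -0.944] f [ 0.4 -0.2  0. ] w -0.0 j [ 0.73  0.26 -0.64  0.13 -0.34  1.29]
tip [-118.2    1.3    8.6]
C [-107.8    1.3   12.3]
low [-128.6    1.3    5. ]
axis [ 0.329  0.01  -0.944]
```

View pics/t7.png

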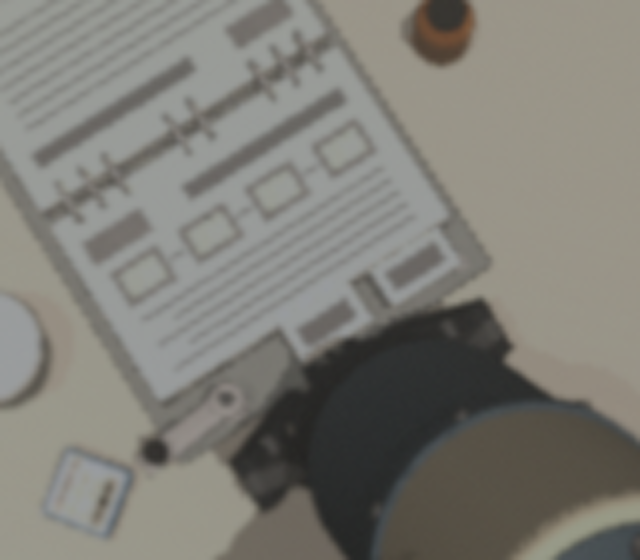

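View pics/s7.png

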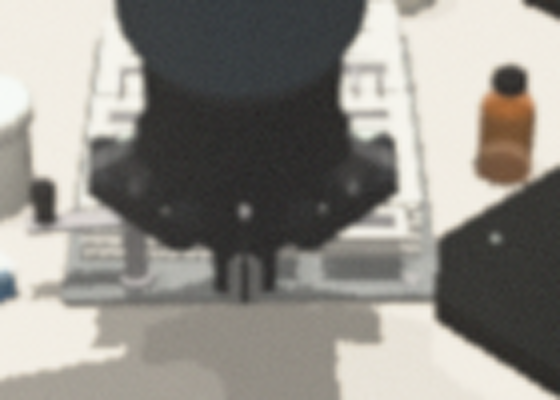

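Call:
send_rows(
  translation=[
    [0,0,0.005],
    [0.0005,0.0003,0.011],
    [0.001,0.0007,0.017],
    [0.002,0.0012,0.023],
    [0.003,0.002,0.029],
    [0.0043,0.0027,0.035],
    [0.0043,0.0027,0.035],
  ],
  dr=[
    [0,0,0],
    [0,0,0],
    [0,0,0],
    [0,0,0],
    [0,0,0],
    [0,0,0],
    [0,0,0],
  ],
  fingers=[255,255,255,255,255,255,255],
)

```text
time_s: 10.45
eef_pos: [453.2, 185.4, 207.0]
eef_rot: [0.947, 0.274, 0.158, -0.051]
ft_force: [-5.6, -2.6, 1.2]
width: -0.004
```

```bash
python3 st.py; python3 loc.py; python3 - <<'E'
from h import *
crop("top","t8",200,180,360,320,4);crop("scene","s8",200,160,340,280,4)
E
```

```text
10.45 [453.2 185.4 207. ] tip [500.  216.9  43.4] x [0.8   0.504 0.326] yawx 0.562 z [ 0.271  0.182 -0.945] f [-5.6 -2.6  1.2] w -0.0 j [ 0.72  0.21 -0.58  0.1  -0.46  1.33]
tip [-114.8    1.2   43.4]
C [-104.4    1.2   47. ]
low [-125.2    1.2   39.8]
axis [ 0.326  0.01  -0.945]
```

View pics/t8.png

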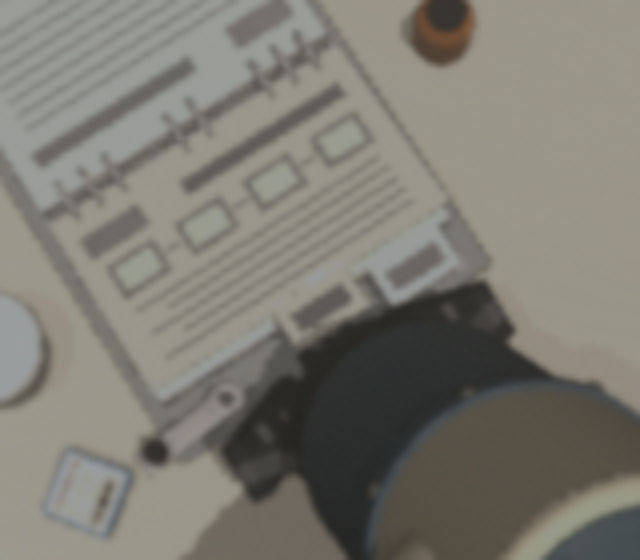

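View pics/s8.png

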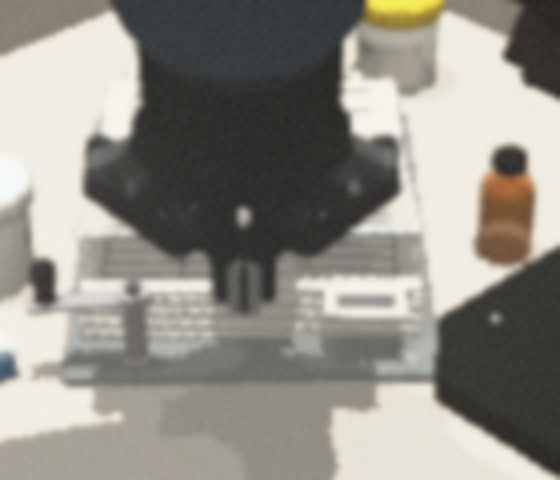

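Call:
send_rows(
  translation=[
    [-0.0013,-0.0008,0.0],
    [0.0003,0.0002,0.005],
    [0.0021,0.0013,0.0108],
    [0.0041,0.0026,0.016],
    [0.0063,0.004,0.021],
    [0.009,0.0056,0.026],
    [0.0114,0.0072,0.031],
    [0.0114,0.0072,0.031],
  ],
  dr=[
    [0,0,0],
    [0,0,0],
    [0,0,0],
    [0,0,0],
    [0,0,0],
    [0,0,0],
    [0,0,0],
    [0,0,0],
  ],
  fingers=[255,255,255,255,255,255,255,255],
)

```text
time_s: 11.55
eef_pos: [466.2, 193.9, 238.9]
eef_rot: [0.947, 0.275, 0.16, -0.052]
ft_force: [0.3, 0.5, -0.3]
width: 0.002
```

```bash
python3 st.py; python3 loc.py; python3 - <<'E'
from h import *
crop("top","t9",200,180,360,320,4);crop("scene","s9",200,140,340,280,4)
E
```

```text
11.55 [466.2 193.9 238.9] tip [513.7 225.9  75.7] x [0.798 0.503 0.331] yawx 0.563 z [ 0.275  0.185 -0.944] f [ 0.3  0.5 -0.3] w 0.0 j [ 0.72  0.19 -0.49  0.08 -0.56  1.35]
tip [-98.5   1.5  75.7]
C [-88.1   1.5  79.3]
low [-108.9    1.5   72. ]
axis [ 0.331  0.01  -0.944]
```

View pics/t9.png

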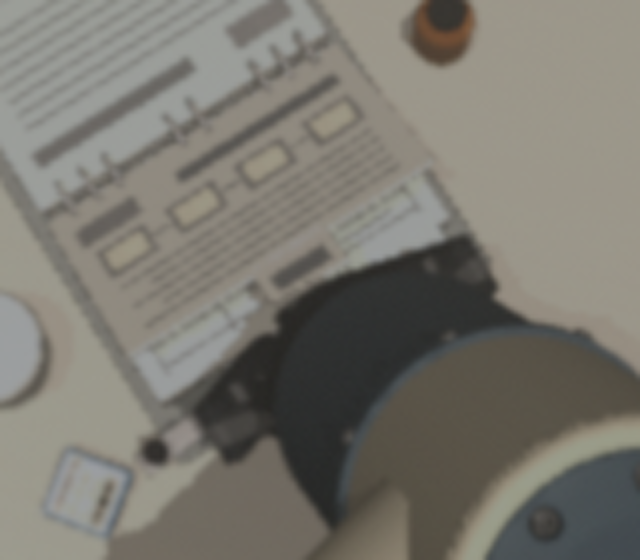

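View pics/s9.png

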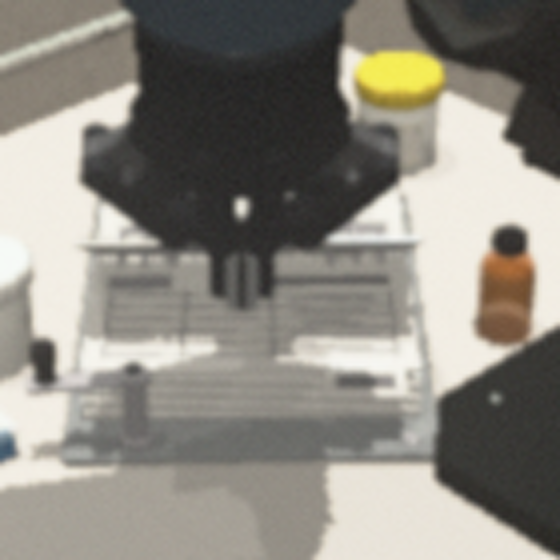

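Call:
send_rows(
  translation=[
    [0.0029,0.0018,0.0046],
    [0.0058,0.0037,0.0092],
    [0.009,0.0058,0.0134],
    [0.0125,0.0079,0.0176],
    [0.0198,0.0125,0.0252],
    [0.0277,0.0175,0.0319],
    [0.0361,0.0228,0.0377],
    [0.045,0.0284,0.0423],
    [0.0535,0.0337,0.0453],
    [0.0612,0.0385,0.0473],
    [0.0689,0.0434,0.0485],
    [0.0689,0.0434,0.0485],
  ],
  dr=[
    [0,0,0],
    [0,0,0],
    [0,0,0],
    [0,0,0],
    [0,0,0],
    [0,0,0],
    [0,0,0],
    [0,0,0],
    [0,0,0],
    [0,0,0],
    [0,0,0],
    [0,0,0],
  ],
  fingers=[255,255,255,255,255,255,255,255,255,255,255,255],
)

```text
time_s: 13.15
eef_pos: [534.9, 237.0, 286.3]
eef_rot: [0.947, 0.274, 0.159, -0.051]
ft_force: [-0.3, 0.8, 0.1]
width: -0.0
```

```bash
python3 st.py; python3 loc.py; python3 - <<'E'
from h import *
crop("top","t10",180,130,360,320,3.5);crop("scene","s10",180,120,340,280,4)
E
```

```text
13.15 [534.9 237.  286.3] tip [582.  268.8 123. ] x [0.799 0.504 0.329] yawx 0.562 z [ 0.273  0.184 -0.944] f [-0.3  0.8  0.1] w -0.0 j [ 0.7   0.28 -0.21  0.05 -0.74  1.41]
tip [-17.8   1.3 123. ]
C [ -7.4   1.3 126.6]
low [-28.2   1.3 119.4]
axis [ 0.329  0.01  -0.944]
```

View pics/t10.png

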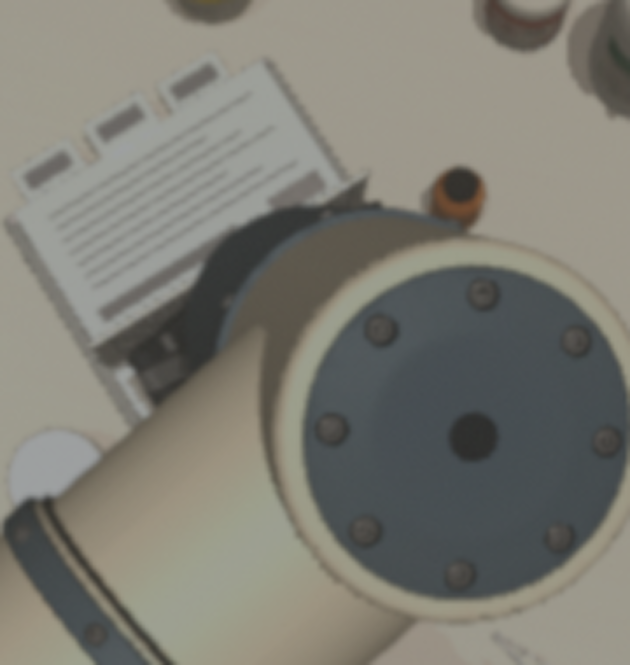

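View pics/s10.png

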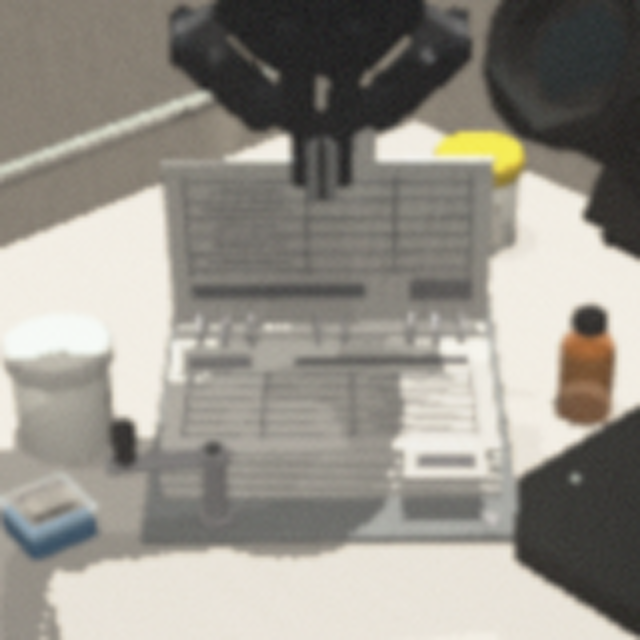

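Call:
send_rows(
  translation=[
    [0.0042,0.0027,0.0],
    [0.0085,0.0053,0.0],
    [0.0125,0.0078,0.0],
    [0.0164,0.0103,-0.001],
    [0.02,0.0127,-0.002],
    [0.0241,0.0152,-0.003],
    [0.028,0.0176,-0.004],
    [0.0317,0.02,-0.006],
    [0.0353,0.0223,-0.008],
    [0.0389,0.0245,-0.01],
    [0.0423,0.0266,-0.012],
    [0.0457,0.0288,-0.014],
    [0.0457,0.0288,-0.014],
  ],
  dr=[
    [0,0,0],
    [0,0,0],
    [0,0,0],
    [0,0,0],
    [0,0,0],
    [0,0,0],
    [0,0,0],
    [0,0,0],
    [0,0,0],
    [0,0,0],
    [0,0,0],
    [0,0,0],
    [0,0,0],
  ],
  fingers=[255,255,255,255,255,255,255,255,255,255,255,255,255],
)

```text
time_s: 14.88
eef_pos: [580.2, 265.6, 272.2]
eef_rot: [0.947, 0.274, 0.159, -0.051]
ft_force: [0.7, -0.3, -0.1]
width: 0.0
```

```bash
python3 st.py; python3 loc.py; python3 - <<'E'
from h import *
crop("scene","s11",180,120,340,280,4)
E
```

```text
14.88 [580.2 265.6 272.2] tip [627.4 297.4 108.8] x [0.799 0.504 0.328] yawx 0.562 z [ 0.272  0.184 -0.944] f [ 0.7 -0.3 -0.1] w 0.0 j [ 0.68  0.39 -0.09  0.04 -0.76  1.43]
tip [ 35.8   1.3 108.8]
C [ 46.2   1.3 112.4]
low [ 25.4   1.3 105.2]
axis [ 0.328  0.01  -0.944]
```

View pics/s11.png

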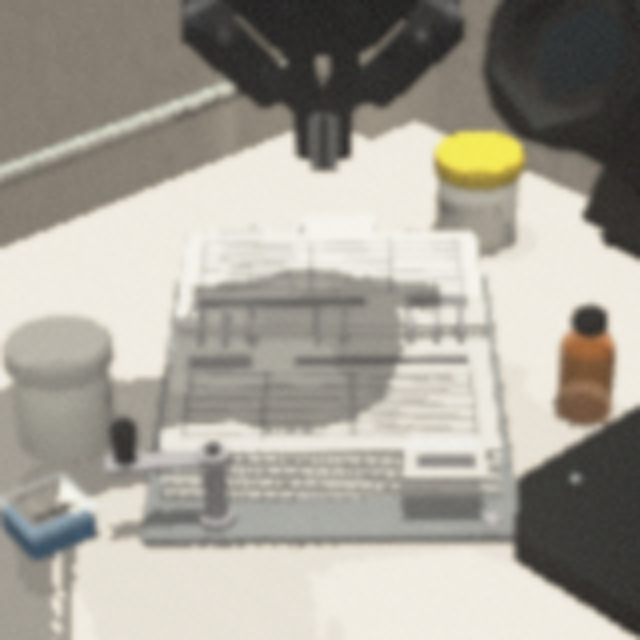

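Call:
send_rows(
  translation=[
    [-0.005,0.0,0.02],
    [-0.025,0.001,0.03],
    [-0.05,0.002,0.03],
    [-0.075,0.003,0.03],
    [-0.1,0.004,0.03],
    [-0.125,0.005,0.03],
    [-0.148,0.0064,0.03],
    [-0.148,0.0064,0.03],
  ],
  dr=[
    [-0.03,0.047,0],
    [-0.06,0.095,0],
    [-0.09,0.142,0],
    [-0.12,0.189,0],
    [-0.15,0.236,0],
    [-0.179,0.283,0],
    [-0.179,0.283,0],
    [-0.179,0.283,0],
  ],
  fingers=[255,255,255,255,255,255,255,255],
)

```text
time_s: 15.92
eef_pos: [431.1, 271.9, 303.0]
eef_rot: [0.96, 0.278, -0.001, -0.005]
ft_force: [0.7, 0.4, -0.8]
width: -0.002
```

```bash
python3 st.py; python3 loc.py; python3 - <<'E'
from h import *
cv2.imwrite("pics/t12.png",r.grab_frame("top")[:,:,::-1]);crop("scene","s12",150,120,330,280,4)
E
```

```text
15.93 [431.1 271.9 303. ] tip [430.3 273.5 130. ] x [0.845 0.535 0.001] yawx 0.564 z [-0.005  0.009 -1.   ] f [ 0.7  0.4 -0.8] w -0.0 j [ 0.87  0.23 -0.18 -0.01 -1.15  1.27]
tip [-143.7   86.2  130. ]
C [-132.7   86.2  130. ]
low [-154.7   86.2  130. ]
axis [ 0.001  0.01  -1.   ]
```

View pics/s12.png

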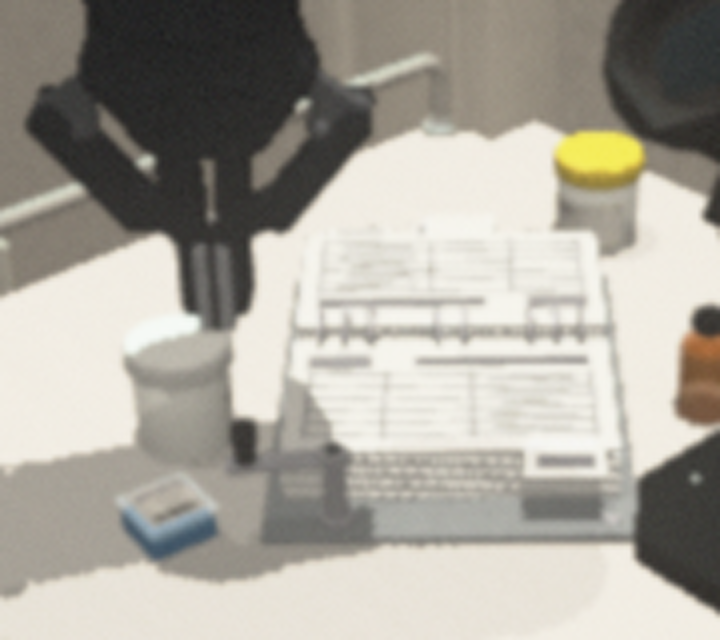

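View pics/t12.png

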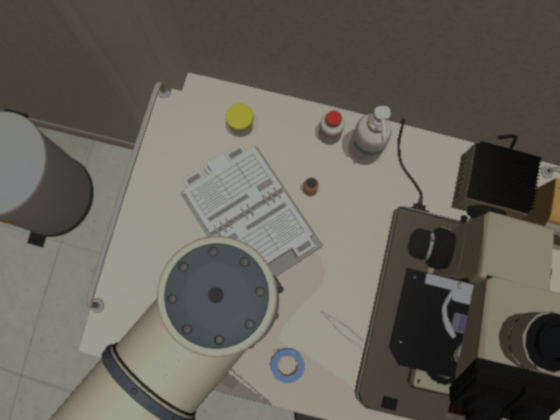

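```bash
python3 - <<'E'
from h import *
psi=.5626
for uv in((155/4+200,451/4+180),):
    k=onz("top",[uv],61)[0][:2]; d=k-[478.1,260.8]
    print(k,np.hypot(*d),np.arctan2(d[1],d[0])-psi)
import cv2
im=cv2.imread("pics/t12.png")[135:300,170:330]; cv2.imwrite("pics/t12c.png",cv2.resize(im,None,fx=3.6,fy=3.6,interpolation=cv2.INTER_CUBIC))
# sweep from alpha 1.66
for off,A in((30,1.66),)+tuple((17.5,a) for a in np.arange(1.66,0,-.1)):
    a=A+psi; p=np.array([478.1,260.8])+[37*np.cos(a)-off*np.sin(a),37*np.sin(a)+off*np.cos(a)]
    print(round(A,2),np.round(p,1))
E
```

```text
[455.85424346 289.98148503] 36.69376994031119 1.6595384712818724
1.66 [431.8 272. ]
1.66 [441.7 279.6]
1.56 [443.8 283.1]
1.46 [446.2 286.4]
1.36 [448.9 289.5]
1.26 [451.9 292.3]
1.16 [455.2 294.7]
1.06 [458.7 296.8]
0.96 [462.4 298.6]
0.86 [466.3 300. ]
0.76 [470.2 301. ]
0.66 [474.3 301.6]
0.56 [478.4 301.7]
0.46 [482.4 301.5]
0.36 [486.5 300.9]
0.26 [490.4 299.8]
0.16 [494.3 298.4]
0.06 [498.  296.6]
```

View pics/t12c.png

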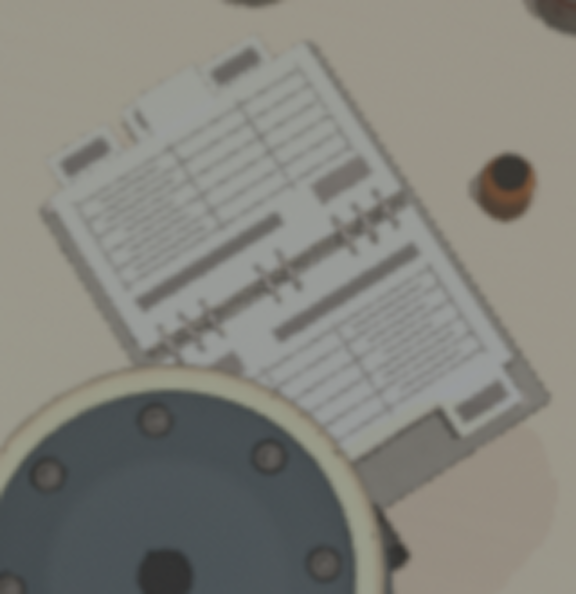

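Call:
send_rows(
  translation=[
    [0,0,-0.025],
    [0,0,-0.05],
    [0,0,-0.068],
    [0,0,-0.079],
    [0,0,-0.079],
  ],
  dr=[
    [0,0,0.03],
    [0,0,0.06],
    [0,0,0.09],
    [0,0,0.09],
    [0,0,0.09],
  ],
  fingers=[255,255,255,255,255],
)

```text
time_s: 16.65
eef_pos: [432.3, 271.7, 223.0]
eef_rot: [0.947, 0.32, -0.002, -0.004]
ft_force: [0.5, 0.7, 0.4]
width: 0.002
```

```bash
python3 st.py; python3 -c "
from h import *
crop('scene','s13',150,140,330,280,4)"
```

```text
16.65 [432.3 271.7 223. ] tip [431.2 272.9  50. ] x [ 0.795  0.607 -0.001] yawx 0.652 z [-0.007  0.007 -1.   ] f [0.5 0.7 0.4] w 0.0 j [ 0.86  0.31 -0.3  -0.01 -0.96  1.36]
```

View pics/s13.png

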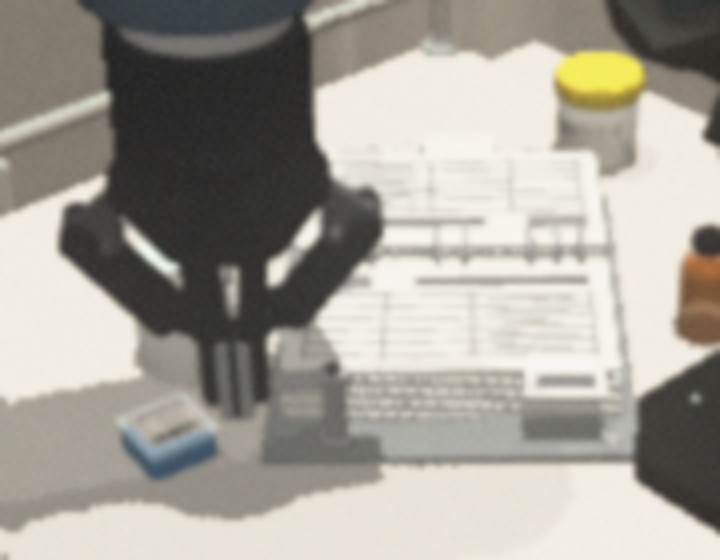

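Call:
send_rows(
  translation=[
    [0.005,0.0035,0],
    [0.0105,0.0067,0],
    [0.0126,0.0102,0],
    [0.015,0.0135,0],
    [0.0177,0.0166,0],
    [0.0207,0.0194,0],
    [0.024,0.0218,0],
    [0.0275,0.0239,0],
    [0.0312,0.0257,0],
    [0.0351,0.0271,0],
    [0.039,0.0281,0],
    [0.0431,0.0287,0],
    [0.0472,0.0288,0],
    [0.0512,0.0286,0],
    [0.0553,0.028,0],
    [0.0592,0.0269,0],
    [0.0631,0.0255,0],
    [0.066,0.0241,0],
    [0.066,0.0241,0],
  ],
  dr=[
    [0,0,0],
    [0,0,0],
    [0,0,-0.1],
    [0,0,-0.2],
    [0,0,-0.3],
    [0,0,-0.4],
    [0,0,-0.5],
    [0,0,-0.6],
    [0,0,-0.7],
    [0,0,-0.8],
    [0,0,-0.9],
    [0,0,-1.0],
    [0,0,-1.1],
    [0,0,-1.2],
    [0,0,-1.3],
    [0,0,-1.4],
    [0,0,-1.5],
    [0,0,-1.58],
    [0,0,-1.58],
  ],
  fingers=[255,255,255,255,255,255,255,255,255,255,255,255,255,255,255,255,255,255,255],
)

```text
time_s: 19.08
eef_pos: [498.5, 296.2, 223.7]
eef_rot: [0.895, -0.447, 0.002, -0.005]
ft_force: [-0.3, -0.5, -0.5]
width: 0.001
```

```bash
python3 st.py; python3 loc.py; python3 -c "
from h import *
crop('scene','s14',150,140,330,280,4)"
```

```text
19.07 [498.5 296.2 223.7] tip [499.9 297.2  50.7] x [ 0.6 -0.8  0. ] yawx -0.927 z [ 0.008  0.006 -1.   ] f [-0.3 -0.5 -0.5] w 0.0 j [ 0.81  0.43 -0.13  0.   -1.01 -0.16]
tip [-72.1  69.1  50.7]
C [-71.2  58.1  50.7]
low [-73.   80.1  50.7]
axis [ 0.01   0.001 -1.   ]
```

View pics/s14.png

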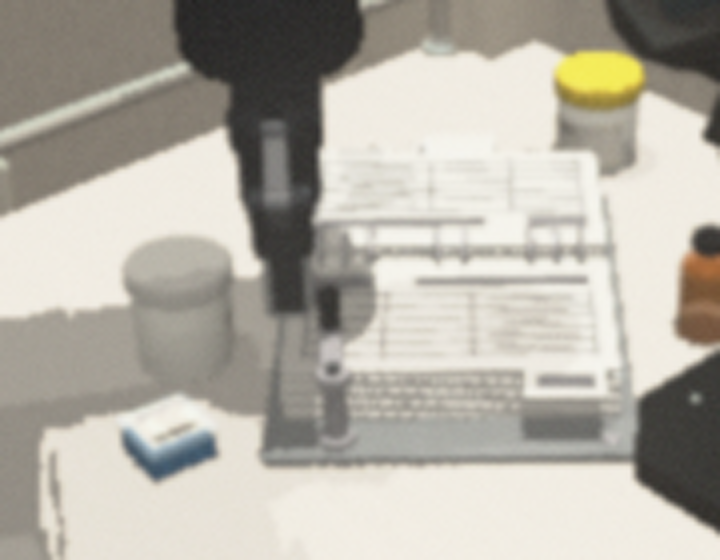

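Call:
send_rows(
  translation=[
    [0.0005,-0.0008,0],
    [0.0005,-0.0008,0],
    [-0.001,0.002,0],
    [-0.0035,0.0055,0],
    [-0.0035,0.0055,0.02],
    [-0.0035,0.0055,0.06],
    [-0.02,0.0055,0.1],
    [-0.06,0.02,0.12],
    [-0.12,0.04,0.12],
    [-0.18,0.06,0.12],
    [-0.18,0.06,0.12],
  ],
  dr=[
    [0,0,0],
    [0,0,0],
    [0,0,0],
    [0,0,0],
    [0,0,0],
    [0,0,0],
    [0,0,0],
    [0,0,0],
    [0,0,0],
    [0,0,0],
    [0,0,0],
  ],
  fingers=[255,255,255,255,255,255,255,255,255,255,255],
)

```text
time_s: 20.5
eef_pos: [314.8, 357.0, 344.1]
eef_rot: [0.896, -0.445, 0.002, -0.005]
ft_force: [0.8, -0.2, -0.1]
width: -0.001
```

```bash
python3 st.py; python3 - <<'E'
from h import *
im=r.grab_frame("top"); 
cv2.imwrite("pics/t15.png",cv2.resize(im[135:300,170:330,::-1],None,fx=3.6,fy=3.6,interpolation=cv2.INTER_CUBIC));crop("scene","s15",170,150,350,270,4.4)
E
```

```text
20.5 [314.8 357.  344.1] tip [316.1 358.2 171.1] x [ 0.604 -0.797 -0.001] yawx -0.922 z [ 0.008  0.007 -1.   ] f [ 0.8 -0.2 -0.1] w -0.0 j [ 1.18  0.13 -0.2   0.   -1.23 -0.53]
```

View pics/t15.png

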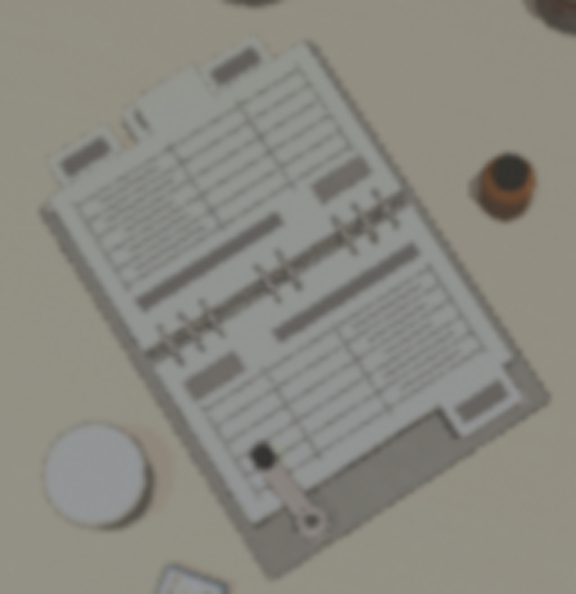

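View pics/s15.png

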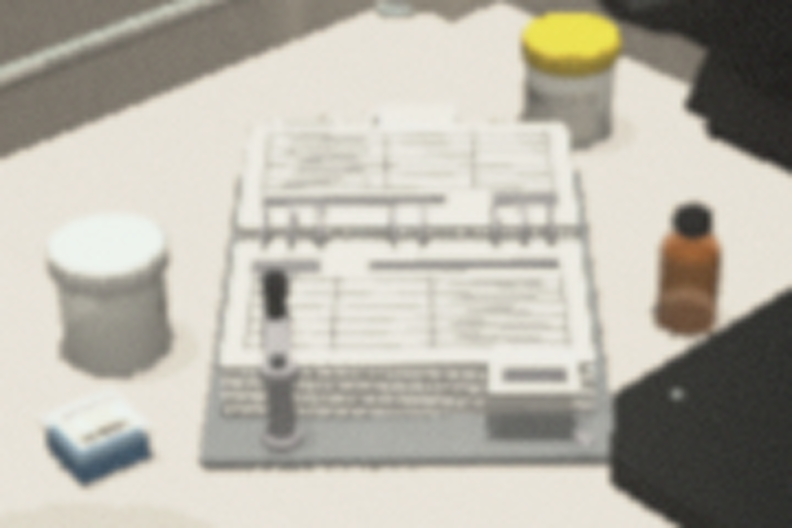

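```bash
python3 - <<'E'
from h import *
k=onz("top",[(263/3.6+170,456/3.6+135)],61)[0][:2]-[478.1,260.8]; print(np.hypot(*k),np.arctan2(k[1],k[0])-.5626)
print(r.close_job())
E
```

```text
36.969437178046974 0.07726176983652977
the job is handed in; nothing more can be done
None
```

The chart is turned to its next card and I handed the job in after about 20.6 s of the 48 s allowed; no verdict came back.

- **What I did:** With shut, ungripped fingers I swung the keeper aside by its knob to about 1.66 rad. I hooked the topmost card's tab from below and carried it past upright, and it fell flat onto the far stack. I then pushed the keeper back in over the new card and moved the arm well clear.
- **Last checks:** In both camera views the turned card lies flat on the far stack and the lower card lies flat. The keeper is over the lower card's margin at about 0.08 rad. The chart, pot, box and oil bottle look to be where they started; I did not compare the pump and reagent bottles at the end. The arm was touching nothing.
- **What did not go to plan:**
  - My first, steeper tool tilt ran into a wrist joint limit, so I used about 19°.
  - The fingertip briefly pressed on the card tab with about 6 N early in the lift. I eased it off, and the chart did not visibly shift.
  - I left the keeper about 0.08 rad short of its stop so as not to push the chart.

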